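# Set the eyelet of a clay knife and show it to the document camera

### The arm

A 6-joint arm with a two-finger parallel gripper is mounted at the origin on the work surface. World frame = base frame: x ahead of the robot, y to its left, z up, the work surface at z = 0. Lengths are in m, angles in degrees, forces in N, time in s.
With the tool pointing down it reaches from about 0.3 to 0.75 m from the base axis. Payload 8.5 kg.
Tool frame: the origin (TCP) lies midway between the tips of the shut fingers; the grasp point (between the pads) lies 19 mm behind it (env.tcp_to_grasp is the z of the grasp point in the tool frame, in m); z points along the fingers, y is the line along which they close (so a half turn about z gives the same grasp; the last joint's range is limited). The gripper opens to 85 mm and grips with 20 to 120 N. Pads are 22 mm wide; open, the fingers measure 114 mm over their backs; the gripper's body (76 mm by 85 mm) begins 54 mm behind the grasp point. The pads swing forward as they close: fully open they stand 13 mm farther back than shut.
Start: joints at [-81.033, 21.807, 74.336, -0, 83.858, -12.336], TCP at [0.2, -0.512, 0.231] pointing down, gripper open.
Joint ranges: [-178.18, 178.18], [-50.72, 133.34], [12.68, 142.11], [-81.47, 261.47], [9.98, 163.14], [-165.26, 165.26]. Speed limits (degrees/s): [136.94, 136.94, 180, 180, 180, 180].

### API

Orientations are given as a 3x3 rotation matrix whose columns are the frame's x, y, z axes.
In Python, from rig import env, imaging, job, models gives the robot as it stands. The module is installed in compiled form; this text tells all that it offers.
- The arm moves only by the tool jog_arm, never from a script. Its argument "plan" is text: rows parted by semicolons, each of 7 numbers parted by spaces: the turn, a rotation vector about the tool's x, y, z in degrees, then the shift along the tool's x, y, z in cm, then the closure in counts, from 0 (fully open) to 255 (shut). In form: rx ry rz x y z claw; .... A call has 1 to 10 rows; each row shifts and turns the commanded pose from where the row before left it, along the tool's axes as they then stand; what a row does not reach is not made up. A row lasts 1/12 s, in which the tool goes at most 41.7 mm and 7.16 degrees, less where a joint would pass 70% of its speed; a pose out of reach is approached as far as the arm can. A call with a gripper value outside its range is refused whole. The fingers move at their own pace and stop on an object; "grip_force" is the grip in N (left out, the last holds). Time passes only in rows, so rows that do not move let the fingers close. It gives the time, the measured TCP pose, the force, the opening and the grip force at its end, in the units of the state.
- env.observe(): the state, without advancing time (a new reading comes with each control period).
- imaging.get_image(name): name is "side" or "top" or "wrist"; returns a dict with "pixels" (480x640x3 uint8, red, green, blue), "depth" (480x640 float32, m along the optical axis (not along the pixel's ray), 0 where there is no reading), "fov_y" (degrees; the focal length in pixels is half the picture's height over the tangent of half this angle, whatever the lens; pixels are square), "cx", "cy" (the principal point, pixels), "world_from_camera" (4x4, takes a point from camera to world coordinates). Camera axes: x right, y down, z forward; pixel columns grow to the right and rows downward; lengths in m; the calibration is good to about 2 mm. A picture is of the moment at which its call begins.
- job.close_job(): hands the job in; it is judged then, once.
Trained networks look in the newest picture that a camera, given by its name, has taken for a name from the list of things; names that differ only in an ending like _2 or _b are one class to them, and where a whole thing is asked for, a point or a joint stands for the part that bears it (a point fixed in the world has none). Each returns a list of dicts, best first, with "confidence" (0 to 1); they miss things now and then, are a little off and sometimes report something else, mostly with a low value. They report only what shows in the picture. A call takes as long as a camera call. They do not tell look-alikes from the thing itself.
- models.outline_of(camera, query): "region" (480x640 bool, what is visible of it) and "bbox" ([centre column, centre row, width, height] in pixels, round what is visible of it).
- models.tip_of(camera, query): "at" ([column, row] in pixels: a listed point, or the origin of a listed thing).
The state is a dict: "time_s": time; "q": joint angles; "qvel": joint speeds; "joint_efforts": joint torques, N m; "position": TCP position; "tool_rot": TCP orientation; "ft_force": force on the tool from outside, world axes, zero at the start; "wrist_torque": the same for the moment, N m; "grip_width": finger opening in m; "gripper_force": force on a finger pad.
Only numpy, scipy, OpenCV 4.12 (cv2) and the standard library are available. Lean on these libraries where they do the work, as an engineer would, in place of code of your own. Each camera call takes 0.05 s, during which the arm holds its last target. There are 200 camera calls.

### The job

Set the brass eyelet in the end of the wooden clay knife that lies in the bench press: pull the press's sprung lever fully down, then ease it slowly back up to its rest, never letting it fly up. Then take the clay knife out of the press and hold it up to the document camera without knocking that, the side that lay uppermost facing the lens and square to it, with the eyelet in the middle of the camera's view and 10 cm from the lens. Finish while still holding it there in the air, motionless and touching nothing but the gripper, and leave the other things on the table where they are.

Things in the scene. Friction and masses are not known exactly. Their poses are not given: they have to be found in the camera images.
- press: Grey cast bench press, fixed. Origin on the table under the ram's axis; own -x is its front, +y its left. Foot 215 x 130 x 22 mm. Column at the rear. Head: x -27 to 121, y +-28 mm, 175 to 260 mm above the table. Steel work rest: x +-35, y -37 to 108 mm, top at 83 mm. Punch tip (13 mm across) at 116 mm, comes down 21.5 mm with the lever, just short of the eyelet.
- lever_axle (a point): Axle of the press lever, on the right side of the head: 22 mm behind, 48 mm right of and 215 mm above the press's origin. The lever turns about the y axis of this frame (same axes as the press).
- lever (a joint): Lever angle, rad: 0 at rest (it points to the press's front, 0.55 rad above level), 1.05 at its lower stop (0.50 rad below level). A spring lifts it: about 4 N at the grip to start, 12 N at the bottom, more if moved fast. Let go from low down it flies up at 2 to 4 rad/s, a slam; ease it back at under 1 rad/s.
- lever_grip (a point): Centre of the lever's black round grip (25 mm diameter, 95 mm long along the lever), 200 mm from the axle. The lever's steel rod is 14 mm thick. The grip moves with the lever on an arc in the press's x-z plane, from about 320 mm down to about 119 mm above the table.
- knife_center (a point): Centre of the flat wooden clay knife lying on the work rest, handle end under the punch, blade out to the press's left; 205 mm long. x runs from eyelet end to blade tip, z out of the upper face. Handle x -102 to 10 mm, 24 wide, 10 thick; blade x 10 to 102 mm, 28 wide, 6 thick, same underside, which is 5 mm below this point. From x=18 mm on it overhangs the rest. Mass about 35 g, centred at x=-9.
- knife_eyelet (a point): Centre of the brass eyelet (12 mm across) on the upper face of the knife's handle end, 90.5 mm from the knife's centre towards -x of the knife and 5 mm above it. Same axes as the knife.
- knife: The body of the same clay knife: origin on its underside at mid-length, 5 mm below the centre point, same axes.
- visualiser: White document camera standing on the table, fixed: base 170 x 130 x 18 mm; origin on the table; own -x is its front. Post (22 mm diameter) at x=55 mm, 330 mm high, horizontal arm (18 mm diameter) at 330 mm height from the post forward to x=-75 mm, carrying the camera head.
- camera_head: White camera head, 70 x 52 x 34 mm, on the stand's arm, with a black lens 32 mm across below. Origin: centre of the lens, 300 mm above the table, 115 mm in front of the visualiser's origin. It looks along its own -z: downwards, tilted by 30 degrees towards the visualiser's front (-x). Its box reaches 39 mm behind the lens and x -27 to 43 mm.
- view_point (a point): The point in the air 100 mm in front of the lens on its axis, where the eyelet is to be shown; about 213 mm above the table. Same axes as the camera head: z points to the lens.
- spare_knife: Bystander: another clay knife of the same kind, lying on the table; origin on its underside at mid-length.
- pumpkin_large: Bystander: small grey fired-clay pumpkin, 50 mm across, 45 mm high; origin under it.
- pumpkin_small: Bystander: smaller grey fired-clay pumpkin, 40 mm across, 36 mm high; origin under it.
- pinch_bowl: Bystander: grey fired pinch bowl, 90 mm across, 45 mm high; origin under it.
- rolling_pin: Bystander: beech rolling pin, 60 mm thick, 400 mm long, lying on the left of the table; origin under its middle.
- eyelet_dish: Bystander: white dish of brass eyelets, 70 mm across, 22 mm high; origin under it.
- palette_knife: Bystander: palette knife with a clear handle, 210 mm long, lying flat, 13 mm high; origin under it.
Not all that is in view belongs to the job. What is shaped like the knife but blue or purple is not meant.

How it is judged (in metres and radians):
On the way, in this order (a step that is already met when the one before it is completed fails the run):
1. lever pulled fully down (within 0.06 rad of its stop) with the eyelet under the punch (value of joint lever above 0.99 rad and horizontal distance between knife_eyelet and press below 0.008 m), for 0.2 s.
2. lever back up at its rest with the knife still in place under the punch (value of joint lever below 0.06 rad and horizontal distance between knife_eyelet and press below 0.012 m), for 0.2 s.
At the end, for the whole second after the job is handed in: The gripper holds the clay knife in the air, still, touching neither press nor document camera: eyelet within 18 mm either way of the lens axis and 80 to 120 mm from the lens, upper face towards the lens and square to it within 12 degrees; the lever is at rest (below 0.06 rad) (x of knife_eyelet in the frame of camera_head between -0.018 and 0.018 m and y of knife_eyelet in the frame of camera_head between -0.018 and 0.018 m and z of knife_eyelet in the frame of camera_head between -0.12 and -0.08 m and angle between the z axis of knife and the z axis of camera_head, either way round below 0.21 rad and angle between knife's own z axis and vertical below 0.9 rad and contact force between the fingers and knife above 1 N and contact force between knife and press below 0.05 N and contact force between knife and visualiser below 0.05 N and linear speed of knife below 0.02 m/s and angular speed of knife below 0.15 rad/s and value of joint lever below 0.06 rad); the arm keeps its last pose, push and grip.
It fails at once if the lever flies back up (faster than 1.8 rad/s) (velocity of joint lever below -1.8 rad/s).
It fails at once if the document camera is knocked (more than 8 N) (contact force between any of the arm, the fingers, knife and visualiser above 8 N).
It fails at once if a bystander is moved by more than 30 mm (distance of any of spare_knife, pumpkin_large, pumpkin_small, pinch_bowl, rolling_pin, eyelet_dish, palette_knife from where it was at the start of the episode above 0.03 m).
It also fails if it takes over 61 s, if anything falls off the work surface, if the arm or the gripper's body presses on something with over 40 N, if the wrist force passes 120 N, or if a joint passes its speed limit or range.

## Working session

There is one attempt and no reset: what is moved stays moved. The work goes in short steps, Python scripts to look and compute and a tool call to move; the robot and the scene stay as the last step left them, time stands still between calls to the robot, and variables do not carry over. Pictures are saved under pics/ and viewed, at most 10 in all, crops included, and the job is handed in when it is done.

Besides the shell and the picture viewer there is one more tool, called after ">>>" as a command line: name --argument value ..., lists and objects as JSON in quotes. jog_arm: Moves the arm, as the interface text tells. Its arguments: {"type":"object","properties":{"plan":{"type":"string"},"grip_force":{"type":"number"}},"required":["plan"]}

```bash
mkdir -p pics
cat > h.py <<'E'
import numpy as np, cv2
from rig import env, imaging, job, models
def ray(im,px):
    f=240/np.tan(np.radians(im["fov_y"])/2); T=np.array(im["world_from_camera"])
    d=T[:3,:3]@np.array([(px[0]-im["cx"])/f,(px[1]-im["cy"])/f,1]); return T[:3,3],d
def at_z(im,px,z):
    o,d=ray(im,px); return o+d*(z-o[2])/d[2]
def at_d(im,px):
    o,d=ray(im,px); c,r=int(round(px[0])),int(round(px[1]))
    w=im["depth"][max(0,r-2):r+3,max(0,c-2):c+3]; w=w[w>0]
    return o+d*np.median(w) if len(w) else None
def proj(im,p):
    f=240/np.tan(np.radians(im["fov_y"])/2); T=np.linalg.inv(im["world_from_camera"]); q=T[:3,:3]@np.asarray(p)+T[:3,3]
    return np.array([q[0]/q[2]*f+im["cx"],q[1]/q[2]*f+im["cy"]])
def save(n,im,up=1): cv2.imwrite("pics/"+n+".png",cv2.cvtColor(im,cv2.COLOR_RGB2BGR) if up==1 else cv2.resize(cv2.cvtColor(im,cv2.COLOR_RGB2BGR),None,fx=up,fy=up))
E
cat > a.py <<'E'
from h import *
np.set_printoptions(precision=4,suppress=True)
for n in ["side","top"]:
    im=imaging.get_image(n); save(n+"0",im["pixels"]); T=np.array(im["world_from_camera"]); print(n,im["fov_y"],T[:3,3],T[:3,2])
    for q in ["press","lever_axle","lever_grip","knife_center","knife_eyelet","visualiser","camera_head","view_point","spare_knife","pumpkin_large","pumpkin_small","pinch_bowl","rolling_pin","eyelet_dish","palette_knife"]:
        for r in models.tip_of(n,q)[:3]:
            print(q,round(r["confidence"],2),np.round(r["at"],1),at_d(im,r["at"]), at_z(im,r["at"],0))
E
python3 a.py; python3 -c "
from h import *; s=env.observe(); print(s['position'],s['tool_rot'],env.tcp_to_grasp)"
```

```text
side 50.61006086961143 [0.25   0.7672 0.9572] [ 0.1758 -0.7079 -0.6841]
press 0.76 [272.8 236.7] [ 0.604  -0.1561  0.0255] [ 0.6137 -0.1814  0.    ]
lever_axle 0.97 [268.4 158.6] [ 0.6106 -0.1774  0.2605] [ 0.7454 -0.5305  0.    ]
lever_grip 0.75 [336.2 135.1] [ 0.4581 -0.2238  0.3238] [ 0.5645 -0.7302  0.    ]
knife_center 0.71 [442.9 231.5] [ 0.1654 -0.315   0.012 ] [ 0.1643 -0.3287  0.    ]
knife_center 0.63 [255.9 231.2] [ 0.6262 -0.0989  0.091 ] [ 0.6657 -0.1898  0.    ]
knife_center 0.49 [189.9 280.7] [0.5865 0.2805 0.3285] [0.7623 0.0263 0.    ]
knife_eyelet 0.95 [271.6 210.7] [ 0.6122 -0.1808  0.0944] [ 0.6518 -0.2845 -0.    ]
knife_eyelet 0.73 [161.2 301.7] [0.7931 0.114  0.0111] [0.7995 0.1063 0.    ]
knife_eyelet 0.72 [437.3 211.4] [ 0.2081 -0.0163  0.321 ] [ 0.187  -0.4117 -0.    ]
visualiser 0.69 [180.3 403.2] [0.631  0.3434 0.0182] [0.6384 0.3352 0.    ]
camera_head 0.18 [314.5 188.2] [ 0.5569 -0.4097  0.0084] [ 0.5596 -0.4201  0.    ]
spare_knife 0.61 [336.4 286.3] [ 0.4035 -0.0472  0.0071] [ 0.4047 -0.0533  0.    ]
pumpkin_large 0.88 [294.6 315.8] [0.4713 0.0843 0.030
[... 1929 characters left out ...]
79  0.0685 0.    ]
pumpkin_small 0.3 [479.6 294.4] [ 0.3898 -0.3933  0.011 ] [ 0.3911 -0.3962  0.    ]
pinch_bowl 0.74 [244.9 292.9] [0.398  0.1701 0.0045] [0.3986 0.1706 0.    ]
rolling_pin 0.72 [175.8 197.7] [0.6323 0.342  0.0178] [0.6373 0.3462 0.    ]
rolling_pin 0.57 [147.9 273.3] [0.4393 0.3911 0.0554] [0.4479 0.4063 0.    ]
eyelet_dish 0.88 [484.2 230.3] [ 0.5479 -0.4143  0.0085] [ 0.5498 -0.4167  0.    ]
palette_knife 0.72 [481.  295.3] [ 0.3877 -0.3967  0.0106] [ 0.3889 -0.3995  0.    ]
[ 0.1998227  -0.5124015   0.23132698] [[ 9.31672765e-01  3.63298582e-01  2.24520922e-05]
 [ 3.63298582e-01 -9.31672765e-01  1.81770498e-06]
 [ 2.15783724e-05  6.46330701e-06 -1.00000000e+00]] -0.0187
```

View pics/side0.png

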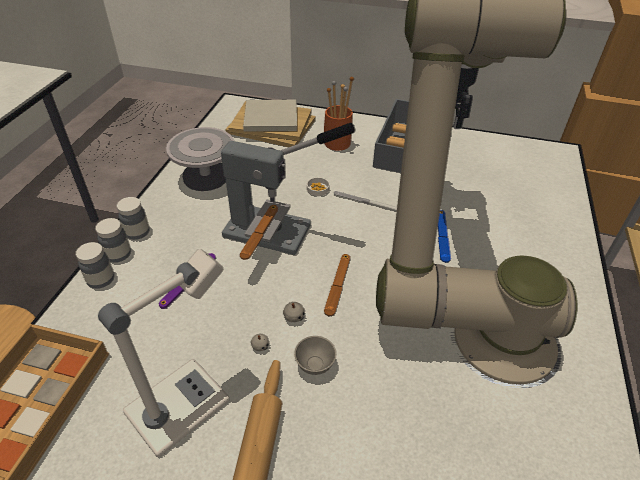

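View pics/top0.png

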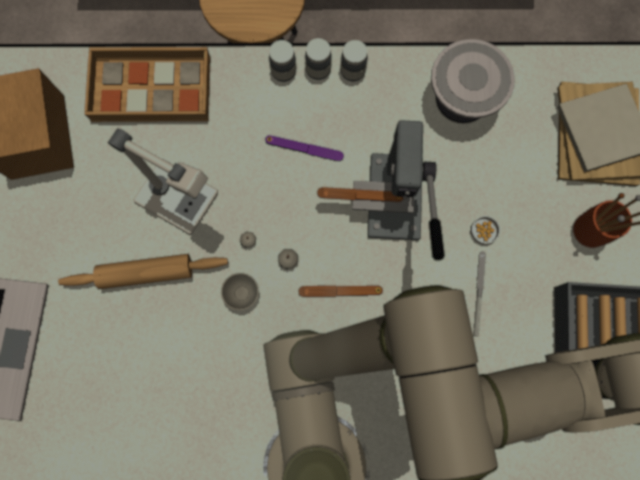

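Side picture: the task's knife lies on the press at (260,232), with its eyelet at (272,210). Candidates that could be mistaken for it: the spare wooden knife at side (337,286) / top (341,290), the purple one at top (304,147), and the blue one at side (443,235). I choose the wooden one in the press, top (357,194). Next I fit the press, knife and visualiser frames from depth and check the choice in a close crop.

```bash
cat > b.py <<'E'
from h import *
np.set_printoptions(precision=4,suppress=True)
def cloud(im):
    f=240/np.tan(np.radians(im["fov_y"])/2); v,u=np.mgrid[:480,:640]; d=im["depth"]
    P=np.stack([(u-im["cx"])/f*d,(v-im["cy"])/f*d,d],-1); T=np.array(im["world_from_camera"]); W=P@T[:3,:3].T+T[:3,3]; W[d<=0]=np.nan; return W
def rect(P,name):
    r=cv2.minAreaRect((P[:,:2]*1000).astype(np.float32)); b=cv2.boxPoints(r); print(name,len(P),"c",np.round(r[0],1),"size",np.round(r[1],1),"ang",round(r[2],1), b.round(0).tolist())
def box(W,x0,x1,y0,y1,z0,z1):
    return np.where((W[...,0]>x0)&(W[...,0]<x1)&(W[...,1]>y0)&(W[...,1]<y1)&(W[...,2]>z0)&(W[...,2]<z1),1,0).astype(bool)
for n in ["top","side"]:
    im=imaging.get_image(n); W=cloud(im); px=im["pixels"].astype(int)
    wood=(px[...,0]-px[...,2]>50)
    m=box(W,.5,.9,-.3,-.1,.25,.27); rect(W[m],n+" headtop")
    m=box(W,.5,.8,-.3,-.05,.016,.028); rect(W[m],n+" foot")
    m=box(W,.5,.8,-.25,.05,.075,.105)&wood; P=W[m]; rect(P,n+" knife"); c=P[:,:2].mean(0); u,s,vt=np.linalg.svd(P[:,:2]-c); print("axis",np.degrees(np.arctan2(vt[0,1],vt[0,0])), P[:,2].max())
    m=box(W,.5,.8,-.25,0,.077,.088)&~wood; rect(W[m],n+" rest")
    m=box(W,.4,.9,.2,.5,.012,.024); m=m&(px.min(-1)>60); rect(W[m],n+" visbase")
    m=box(W,.4,.9,.1,.5,.27,.42); P=W[m]; rect(P,n+" vis upper")
    m=box(W,.35,.55,-.3,-.19,.24,.36)&(px.max(-1)<60); rect(W[m],n+" grip"); print(W[m].mean(0),W[m].max(0))
    np.save(n+"W.npy",W)
    save(n+"_hd",(im["pixels"][130:280,200:360] if n=="side" else im["pixels"][110:260,320:480]),5 if 0 else 4)
E
python3 b.py
```

```text
top headtop 1848 c [ 640.3 -200.1] size [191.2  77.2] ang 7.1 [[541.0, -174.0], [550.0, -250.0], [740.0, -227.0], [730.0, -150.0]]
top foot 1900 c [ 633.5 -196.2] size [129.7 215.1] ang 86.3 [[522.0, -254.0], [737.0, -268.0], [745.0, -138.0], [530.0, -124.0]]
top knife 587 c [620.4 -84.5] size [155.2  24.6] ang 87.0 [[604.0, -161.0], [629.0, -163.0], [637.0, -8.0], [612.0, -6.0]]
axis -94.04708497021582 0.10154963790735505
top rest 992 c [ 609.1 -124.8] size [155.4 203.5] ang 28.6 [[492.0, -73.0], [590.0, -251.0], [726.0, -177.0], [629.0, 2.0]]
top visbase 2550 c [650.  344.6] size [510.  267.8] ang 2.6 [[389.0, 467.0], [401.0, 199.0], [911.0, 223.0], [899.0, 490.0]]
top vis upper 1831 c [618.2 310.5] size [207.1  52.6] ang 59.7 [[543.0, 234.0], [589.0, 208.0], [693.0, 387.0], [648.0, 413.0]]
top grip 438 c [ 464.2 -233. ] size [21.3 90.6] ang 87.1 [[418.0, -241.0], [509.0, -246.0], [510.0, -225.0], [420.0, -220.0]]
[ 0.4599 -0.232   0.3321] [ 0.5096 -0.2206  0.356 ]
side headtop 993 c [ 634.6 -199. ] size [203.5  77.1] ang 6.7 [[529.0, -173.0], [538.0, -249.0], [740.0, -225.0], [731
[... 171 characters left out ...]
4.7] size [203.   29.4] ang 87.2 [[600.0, -205.0], [630.0, -207.0], [640.0, -4.0], [610.0, -3.0]]
axis 86.14903641877706 0.0982064049205994
side rest 814 c [ 614.5 -134.3] size [158.6 217.5] ang 29.6 [[492.0, -79.0], [599.0, -268.0], [737.0, -190.0], [630.0, -1.0]]
side visbase 5105 c [726.8 357.3] size [375.6 208.1] ang 8.4 [[526.0, 433.0], [556.0, 227.0], [928.0, 282.0], [897.0, 488.0]]
side vis upper 3061 c [620.2 309.6] size [205.7  53.5] ang 58.8 [[544.0, 235.0], [590.0, 208.0], [696.0, 384.0], [651.0, 411.0]]
side grip 408 c [ 483.9 -228.7] size [130.4  23.9] ang 1.1 [[419.0, -218.0], [419.0, -242.0], [549.0, -239.0], [549.0, -215.0]]
[ 0.4618 -0.2271  0.3258] [ 0.5493 -0.2171  0.3548]
```

View pics/side_hd.png

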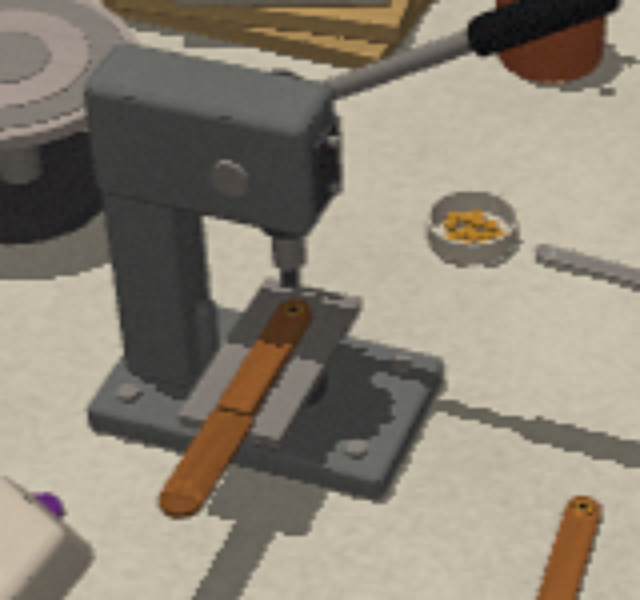

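The crop shows the wooden knife with its eyelet end at crop (293,310) under the punch, so the choice is right. The press frame is at about (0.614, -0.194) with yaw -3.8°. First move: go above the lever grip.

>>> jog_arm --plan "0 0 6.3 0 0 -4 0;0 0 6.3 0 0 -4 0;0 0 6.3 0 0 -4 0;0 0 6.2 0 0 -4 0;0 0 0 0 0 -1 0;0 0 0 2.4 -2.9 0 0;0 0 0 2.4 -2.9 0 0;0 0 0 2.4 -2.9 0 0;0 0 0 2.4 -2.9 0 0;0 0 0 2.4 -2.9 0 0" --grip_force 60

```text
time_s: 2.53
position: [0.33, -0.3742, 0.4014]
tool_rot: [[0.998, -0.067, 0.0], [-0.067, -0.998, -0.0], [0.0, 0.0, -1.0]]
ft_force: [0.1, -0.6, -0.6]
grip_width: 0.0855
gripper_force: 0.0
```

>>> jog_arm --plan "0 0 0 2.4 -2.9 0 0;0 0 0 2.4 -2.9 0 0;0 0 0 2.4 -2.9 0 0;0 0 0 2.4 -2.9 0 0;0 0 0 2.0 -2.5 0 0;0 0 0 0 0 0 0;0 0 0 0 0 0 0"

```text
time_s: 3.12
position: [0.4549, -0.2416, 0.4012]
tool_rot: [[0.998, -0.063, -0.0], [-0.063, -0.998, -0.0], [-0.0, 0.0, -1.0]]
ft_force: [-0.9, -0.9, -0.1]
grip_width: 0.0855
gripper_force: 0.0
```

```bash
cat > c.py <<'E'
from h import *
np.set_printoptions(precision=4,suppress=True)
s=env.observe(); print(s["time_s"],s["position"],np.array(s["tool_rot"]).round(3).tolist(),s["ft_force"],s["grip_width"],s["q"])
im=imaging.get_image("wrist"); save("w1",im["pixels"])
for q in ["lever_grip","lever_axle","knife_eyelet","knife_center","camera_head"]:
    for r in models.tip_of("wrist",q)[:2]: print(q,r["confidence"],r["at"],at_d(im,r["at"]),proj(im,[.463,-.232,.3195]))
E
python3 c.py
```

```text
3.1167 [ 0.4549 -0.2416  0.4012] [[0.998, -0.063, -0.0], [-0.063, -0.998, -0.0], [-0.0, 0.0, -1.0]] [-0.8623 -0.8693 -0.1017] 0.08551776037618695 [-41.1519  14.6714  57.5484  -0.0095 107.7904  52.4766]
lever_grip 0.55 [314.3, 240.9] [ 0.4681 -0.2378  0.332 ] [306.4831 243.2496]
lever_grip 0.16 [422.9, 219.3] [ 0.3934 -0.3902  0.0118] [306.4831 243.2496]
knife_eyelet 0.91 [425.6, 337.6] [ 0.1867 -0.3993  0.0113] [306.4831 243.2496]
knife_center 0.73 [195.2, 58.1] [ 0.6182 -0.1083  0.0932] [306.4831 243.2496]
knife_center 0.68 [376.2, 346.8] [ 0.1733 -0.3157  0.0104] [306.4831 243.2496]
```

View pics/w1.png

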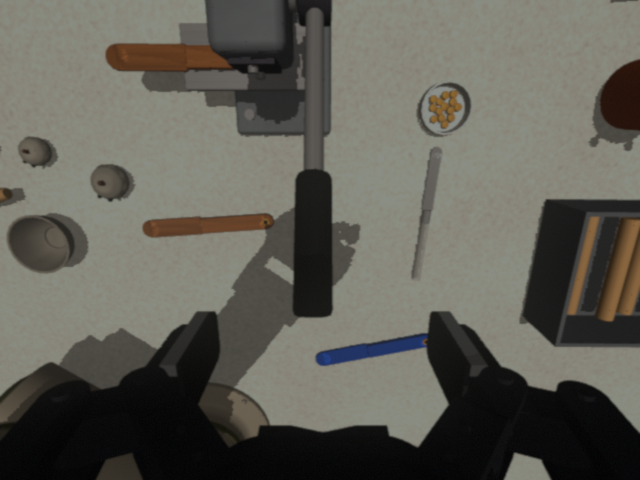

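The wrist view shows the grip at (314,243), vertical in the picture and between the fingers, offset only a few mm. Descend and close on it.

>>> jog_arm --plan "0 0 0 0.9 -0.6 -0 0;0 0 0 0 0 2.5 0;0 0 0 0 0 2.5 0;0 0 0 0 0 2.5 0;0 0 0 0 0 2.5 0;0 0 0 0 0 0 150;0 0 0 0 0 0 255;0 0 0 0 0 0 255;0 0 0 0 0 0 255;0 0 0 0 0 0 255" --grip_force 60

```text
time_s: 4.25
position: [0.4639, -0.2369, 0.3027]
tool_rot: [[0.998, -0.066, 0.002], [-0.066, -0.998, 0.0], [0.002, -0.0, -1.0]]
ft_force: [-3.3, 30.5, 9.1]
grip_width: 0.0249
gripper_force: 15.6
```

>>> jog_arm --plan "0 0 0 0 0 0 255;0 0 0 0 0 0 255;0 0 0 0 0 0 255;0 0 0 0 0 0 255"

```text
time_s: 4.58
position: [0.4639, -0.2358, 0.3029]
tool_rot: [[0.998, -0.065, 0.002], [-0.065, -0.998, 0.002], [0.002, -0.002, -1.0]]
ft_force: [0.1, 8.3, 5.6]
grip_width: 0.0236
gripper_force: 58.5
```

>>> jog_arm --plan "0 0 0 -0.5 0 0.92 255;0 0 0 -0.5 0 0.92 255;0 0 0 -0.4 0 0.97 255;0 0 0 -0.4 0 0.97 255;0 0 0 -0.3 0 1.01 255;0 0 0 -0.3 0 1.01 255;0 0 0 -0.19 0 1.03 255;0 0 0 -0.19 0 1.03 255;0 0 0 -0.08 0 1.05 255;0 0 0 -0.08 0 1.05 255"

```text
time_s: 5.42
position: [0.4347, -0.234, 0.2034]
tool_rot: [[0.998, -0.066, 0.003], [-0.066, -0.998, 0.001], [0.003, -0.001, -1.0]]
ft_force: [-0.6, 10.8, 12.1]
grip_width: 0.0234
gripper_force: 61.3
```

Tracking well; the second half of the stroke, with a small overtravel, then hold.

>>> jog_arm --plan "0 0 0 0.02 0 1.05 255;0 0 0 0.03 0 1.05 255;0 0 0 0.14 0 1.04 255;0 0 0 0.14 0 1.04 255;0 0 0 0.24 0 1.02 255;0 0 0 0.25 0 1.02 255;0 0 0 0.35 0 0.98 255;0 0 0 0.36 0 0.98 255;0 0 0 0.45 0 0.95 255;0 0 0 0.46 0 1.15 255"

```text
time_s: 6.25
position: [0.4606, -0.2357, 0.1012]
tool_rot: [[0.998, -0.066, 0.005], [-0.066, -0.998, 0.001], [0.005, -0.001, -1.0]]
ft_force: [7.0, 15.1, 22.4]
grip_width: 0.0238
gripper_force: 77.6
```

>>> jog_arm --plan "0 0 0 0 0 0 255;0 0 0 0 0 0 255;0 0 0 0 0 0 255;0 0 0 0 0 0 255;0 0 0 0 0 0 255"

```text
time_s: 6.67
position: [0.4606, -0.2356, 0.1014]
tool_rot: [[0.998, -0.066, 0.006], [-0.066, -0.998, 0.001], [0.005, -0.001, -1.0]]
ft_force: [3.9, 13.5, 16.7]
grip_width: 0.0237
gripper_force: 77.3
```

Run:
```python
from h import *
im=imaging.get_image("side"); W=None
save("down",im["pixels"][100:300,180:420],3)
for q in ["lever_grip","knife_eyelet"]:
    for r in models.tip_of("side",q)[:2]: print(q,r["confidence"],r["at"],at_d(im,r["at"]))
```

```text
lever_grip 0.72 [336.1, 200.1] [ 0.45014373 -0.22058662  0.13463506]
knife_eyelet 0.79 [161.8, 304.2] [0.78830955 0.12030446 0.01089179]
knife_eyelet 0.77 [269.2, 206.3] [ 0.62718242 -0.20438412  0.08686548]
```

View pics/down.png

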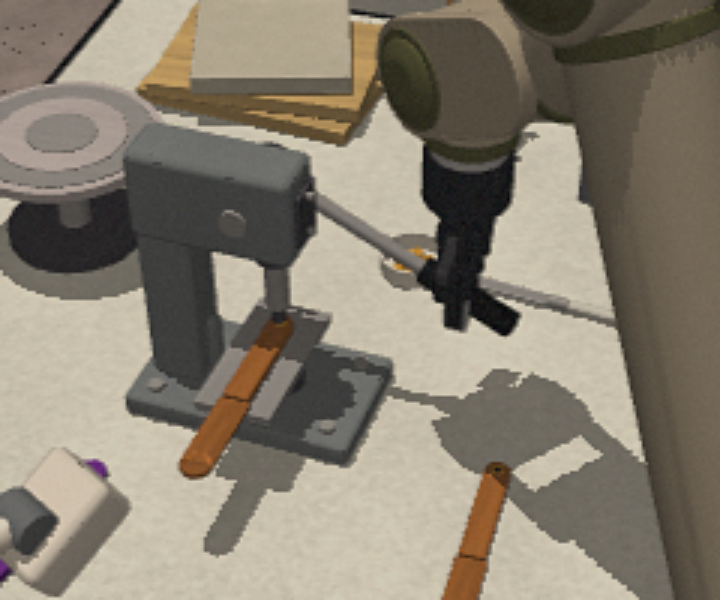

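The lever is down, with the punch at crop (278,318) just over the eyelet. I push a few mm more to confirm the stop.

>>> jog_arm --plan "0 0 0 0.05 0 0.2 255;0 0 0 0.1 0 0.2 255;0 0 0 0 0 0 255;0 0 0 0 0 0 255;0 0 0 0 0 0 255;0 0 0 0 0 0 255"

```text
time_s: 7.32
position: [0.4625, -0.2358, 0.0978]
tool_rot: [[0.998, -0.066, 0.007], [-0.066, -0.998, 0.001], [0.007, -0.001, -1.0]]
ft_force: [3.8, 15.0, 19.8]
grip_width: 0.0234
gripper_force: 78.1
```

>>> jog_arm --plan "0 0 0 0.1 0 0.2 255;0 0 0 0.1 0 0.2 255;0 0 0 0 0 0 255;0 0 0 0 0 0 255;0 0 0 0 0 0 255"

```text
time_s: 7.73
position: [0.4646, -0.236, 0.0941]
tool_rot: [[0.998, -0.066, 0.007], [-0.066, -0.998, -0.0], [0.007, -0.0, -1.0]]
ft_force: [3.8, 16.2, 22.0]
grip_width: 0.0236
gripper_force: 79.6
```

Run:
```python
from h import *
np.set_printoptions(precision=4,suppress=True)
im=imaging.get_image("side"); exec(open("b.py").read().split("for n in")[0])
W=cloud(im); px=im["pixels"].astype(int)
O=np.array([.614,-.194]); X=np.array([.998,-.066]); Y=np.array([.066,.998])
p=W[...,:2]-O; u=p@X; v=p@Y; z=W[...,2]
m=(u<-20)&(u>-95)&(abs(v+48)<14)&(z>.1)&(z<.3)
k=np.polyfit(u[m],z[m],1); print(m.sum(),k,"rod angle",np.arctan(k[0]), "theta",.55+np.arctan(k[0]))
```

```text
Traceback (most recent call last):
TypeError: expected non-empty vector for x
```

Run:
```python
from h import *
np.set_printoptions(precision=4,suppress=True)
im=imaging.get_image("side"); exec(open("b.py").read().split("for n in")[0])
W=cloud(im)
O=np.array([.614,-.194]); X=np.array([.998,-.066]); Y=np.array([.066,.998])
def fit(W,a,b):
    p=W[...,:2]-O; u=p@X; v=p@Y; z=W[...,2]
    m=(u<a)&(u>b)&(abs(v+.045)<.014)&(z>.1)&(z<.35)
    d=cv2.fitLine(np.stack([u[m],z[m]],1).astype(np.float32),cv2.DIST_HUBER,0,.01,.01).ravel(); print(m.sum(),d,np.arctan(d[1]/d[0]))
fit(W,-.02,-.095); fit(np.load("sideW.npy"),-.02,-.095)
```

```text
180 [ 0.8622  0.5065 -0.0536  0.179 ] 0.5311333
175 [ 0.8509 -0.5253 -0.0529  0.2651] -0.55312604
```

The lever's rod is 0.53 rad below level, against 0.55 above at the start, so it is at its stop. Now ease it back at about 0.6 rad/s.

>>> jog_arm --plan "0 0 0 -0.2 0 -0.4 255;0 0 0 -0.2 0 -0.5 255;0 0 0 -0.45 0 -0.95 255;0 0 0 -0.45 0 -0.95 255;0 0 0 -0.36 0 -0.98 255;0 0 0 -0.35 0 -0.98 255;0 0 0 -0.25 0 -1.02 255;0 0 0 -0.24 0 -1.02 255;0 0 0 -0.14 0 -1.04 255;0 0 0 -0.14 0 -1.04 255"

```text
time_s: 8.67
position: [0.4338, -0.2338, 0.1809]
tool_rot: [[0.998, -0.066, -0.001], [-0.066, -0.998, 0.003], [-0.001, -0.003, -1.0]]
ft_force: [-2.5, 8.5, 5.4]
grip_width: 0.0234
gripper_force: 70.4
```

>>> jog_arm --plan "0 0 0 -0.03 0 -1.05 255;0 0 0 -0.02 0 -1.05 255;0 0 0 0.08 0 -1.05 255;0 0 0 0.08 0 -1.05 255;0 0 0 0.19 0 -1.03 255;0 0 0 0.19 0 -1.03 255;0 0 0 0.3 0 -1.01 255;0 0 0 0.3 0 -1.01 255;0 0 0 0.4 0 -0.97 255;0 0 0 0.4 0 -0.97 255"

```text
time_s: 9.5
position: [0.4521, -0.2349, 0.2832]
tool_rot: [[0.998, -0.066, -0.003], [-0.066, -0.998, 0.003], [-0.003, -0.003, -1.0]]
ft_force: [-7.9, 9.5, 5.2]
grip_width: 0.0233
gripper_force: 79.7
```

>>> jog_arm --plan "0 0 0 0.45 0 -0.7 255;0 0 0 0.4 0 -0.6 255;0 0 0 0.1 0 -0.5 255;0 0 0 0 0 -0.1 255;0 0 0 0 0 0 255;0 0 0 0 0 0 255;0 0 0 0 0 0 255;0 0 0 0 0 0 255"

```text
time_s: 10.17
position: [0.4586, -0.235, 0.2956]
tool_rot: [[0.998, -0.067, -0.017], [-0.067, -0.998, 0.01], [-0.017, -0.009, -1.0]]
ft_force: [-15.0, 4.9, -29.8]
grip_width: 0.0233
gripper_force: 76.4
```

```bash
cat > lev.py <<'E'
from h import *
np.set_printoptions(precision=4,suppress=True)
im=imaging.get_image("side"); exec(open("b.py").read().split("for n in")[0])
W=cloud(im)
O=np.array([.614,-.194]); X=np.array([.998,-.066]); Y=np.array([.066,.998])
p=W[...,:2]-O; u=p@X; v=p@Y; z=W[...,2]
m=(u<-.02)&(u>-.095)&(abs(v+.045)<.014)&(z>.1)&(z<.35)
d=cv2.fitLine(np.stack([u[m],z[m]],1).astype(np.float32),cv2.DIST_HUBER,0,.01,.01).ravel(); print(m.sum(),d,np.arctan(d[1]/d[0]))
wood=(im["pixels"][...,0].astype(int)-im["pixels"][...,2]>50)
m=box(W,.5,.8,-.25,.05,.075,.105)&wood; P=W[m]; rect(P," knife")
for r in models.tip_of("side","knife_eyelet")[:2]: print(r["confidence"],r["at"],at_d(im,r["at"]))
E
python3 lev.py
```

```text
177 [ 0.8359 -0.549  -0.0502  0.2637] -0.5811135
 knife 524 c [ 621.1 -105.6] size [203.7  30.9] ang 87.7 [[602.0, -207.0], [632.0, -208.0], [641.0, -4.0], [610.0, -3.0]]
0.88 [270.3, 207.7] [ 0.6196 -0.1922  0.0936]
0.79 [162.6, 305.0] [0.7862 0.121  0.0095]
```

The lever is back at rest (rod angle as at the start) and the knife is unmoved. I relax the pull, open, rise, turn 90° and go over the blade.

>>> jog_arm --plan "0 0 0 0 0 0.3 255;0 0 0 0 0 0.3 255;0 0 0 0 0 0 200;0 0 0 0 0 0 120;0 0 0 0 0 0 60;0 0 0 0 0 0 0;0 0 0 0 0 0 0;0 0 0 0 0 0 0;0 0 0 0 0 -1.5 0;0 0 0 0 0 -3 0"

```text
time_s: 11.1
position: [0.4621, -0.2367, 0.3377]
tool_rot: [[0.998, -0.066, -0.005], [-0.066, -0.998, 0.004], [-0.005, -0.004, -1.0]]
ft_force: [0.5, -0.3, 0.2]
grip_width: 0.0854
gripper_force: 0.0
```

>>> jog_arm --plan "0 0 0 0 0 -3.5 0;0 0 0 0 0 -3 0;0 0 -7 0 0 0 0;0 0 -7 0 0 0 0;0 0 -7 0 0 0 0;0 0 -7 0 0 0 0;0 0 -7 0 0 0 0;0 0 -7 0 0 0 0;0 0 -7 0 0 0 0;0 0 -7 0 0 0 0"

```text
time_s: 11.93
position: [0.4628, -0.2373, 0.405]
tool_rot: [[0.608, 0.794, 0.0], [0.794, -0.608, -0.0], [0.0, 0.0, -1.0]]
ft_force: [-0.9, 0.5, 0.3]
grip_width: 0.0858
gripper_force: 0.0
```

>>> jog_arm --plan "0 0 -7 0 0 0 0;0 0 -7 0 0 0 0;0 0 -7 0 0 0 0;0 0 -7 0 0 0 0;0 0 -6 0 0 0 0;0 0 0 2.7 2.2 0 0;0 0 0 2.7 2.2 0 0;0 0 0 2.7 2.2 0 0;0 0 0 2.7 2.2 0 0;0 0 0 2.7 2.2 0 0"

```text
time_s: 12.77
position: [0.5824, -0.1084, 0.4051]
tool_rot: [[0.066, 0.998, 0.0], [0.998, -0.066, -0.0], [-0.0, 0.0, -1.0]]
ft_force: [-0.4, -1.6, 0.0]
grip_width: 0.0855
gripper_force: 0.0
```

>>> jog_arm --plan "0 0 0 2.7 2.2 0 0;0 0 0 2.9 2.1 0 0;0 0 0 0 0 3 0;0 0 0 0 0 3 0;0 0 0 0 0 3 0;0 0 0 0 0 3 0;0 0 0 0 0 3 0;0 0 0 0 0 0 0;0 0 0 0 0 0 0"

```text
time_s: 13.52
position: [0.628, -0.0567, 0.2547]
tool_rot: [[0.066, 0.998, -0.002], [0.998, -0.066, 0.001], [0.0, -0.002, -1.0]]
ft_force: [-0.1, -0.1, 0.2]
grip_width: 0.0853
gripper_force: 0.0
```

```bash
python3 lev.py
python3 - <<'E'
from h import *
np.set_printoptions(precision=4,suppress=True)
s=env.observe(); print(s["time_s"],s["position"],np.array(s["tool_rot"]).round(3).tolist(),s["ft_force"],s["q"])
im=imaging.get_image("wrist"); save("w2",im["pixels"])
exec(open("b.py").read().split("for n in")[0])
W=cloud(im); px=im["pixels"].astype(int); wood=px[...,0]-px[...,2]>50
m=box(W,.55,.7,-.25,.05,.075,.105)&wood; P=W[m]; rect(P," knife"); print(P[:,2].min(),P[:,2].max())
m2=m&box(W,.5,.8,-.08,-.03,0,1); print("blade strip",W[m2].mean(0),W[m2].min(0),W[m2].max(0)); print(proj(im,[.6235,-.055,.089]))
E
```

```text
177 [ 0.8396 -0.5433 -0.0645  0.2727] -0.57431805
 knife 486 c [ 620.3 -106.1] size [203.2  30. ] ang 87.3 [[600.0, -207.0], [630.0, -208.0], [640.0, -5.0], [610.0, -4.0]]
0.83 [269.2, 204.8] [ 0.6306 -0.2138  0.0837]
0.69 [162.3, 302.2] [0.7894 0.1152 0.012 ]
13.6167 [ 0.6289 -0.057   0.2573] [[0.066, 0.998, 0.004], [0.998, -0.066, -0.001], [-0.001, 0.004, -1.0]] [0.5625 0.0297 0.3435] [-15.9031  29.3752  57.432    0.0005  92.9711 -12.1062]
 knife 3231 c [621.7 -84.5] size [157.7  26.1] ang 86.6 [[604.0, -162.0], [630.0, -164.0], [639.0, -7.0], [613.0, -5.0]]
0.08684716718439683 0.09575306049282184
blade strip [ 0.6248 -0.0658  0.0896] [ 0.6095 -0.08    0.0876] [ 0.638  -0.0301  0.092 ]
[315.361  218.6279]
```

View pics/w2.png

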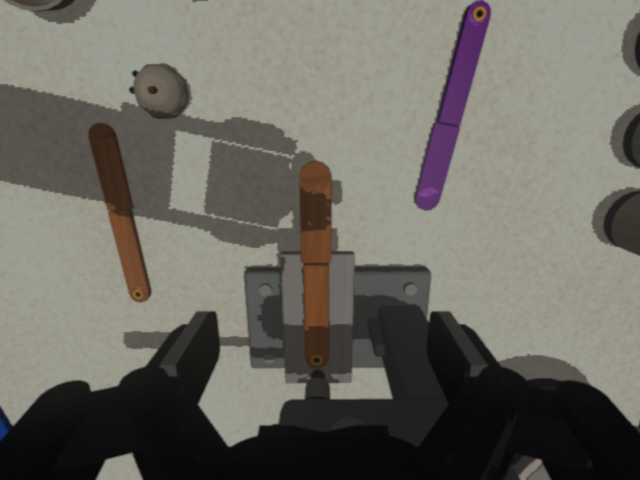

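The wrist view shows the blade at (315,165–260) and the eyelet at (317,360) beside the punch. Shift 4–5 mm toward the robot, descend to blade height and grip.

>>> jog_arm --plan "0 0 0 0.2 -0.45 3 0;0 0 0 0 0 3 0;0 0 0 0 0 3 0;0 0 0 0 0 3 0;0 0 0 0 0 3 0;0 0 0 0 0 2 0;0 0 0 0 0 1.9 0;0 0 0 0 0 0 0;0 0 0 0 0 0 120;0 0 0 0 0 0 255" --grip_force 50

```text
time_s: 14.5
position: [0.625, -0.0548, 0.0682]
tool_rot: [[0.066, 0.998, 0.004], [0.998, -0.066, -0.001], [-0.001, 0.004, -1.0]]
ft_force: [-0.2, -1.0, -0.1]
grip_width: 0.0637
gripper_force: 0.0
```

>>> jog_arm --plan "0 0 0 0 0 0 255;0 0 0 0 0 0 255;0 0 0 0 0 0 255;0 0 0 0 0 0 255;0 0 0 0 0 0 255;0 0 0 0 0 0 255"

```text
time_s: 15.0
position: [0.6241, -0.0546, 0.0666]
tool_rot: [[0.066, 0.998, 0.002], [0.998, -0.066, -0.0], [-0.0, 0.002, -1.0]]
ft_force: [-0.5, 0.5, 4.5]
grip_width: 0.0262
gripper_force: 49.0
```

>>> jog_arm --plan "0 0 0 0 0 -0.4 255;0 0 0 0 0 -0.4 255;0 0 0 1 0 0 255;0 0 0 2 0 0 255;0 0 0 2 0 0 255;0 0 0 2 0 0 255;0 0 0 2 0 0 255;0 0 0 2 0 0 255;0 0 0 2 0 0 255;0 0 0 0 0 0 255"

```text
time_s: 15.83
position: [0.6317, 0.0793, 0.0737]
tool_rot: [[0.063, 0.998, -0.001], [0.998, -0.063, 0.001], [0.001, -0.001, -1.0]]
ft_force: [-0.1, -0.1, -0.5]
grip_width: 0.0268
gripper_force: 49.1
```

```bash
cat > k.py <<'E'
from h import *
np.set_printoptions(precision=4,suppress=True)
s=env.observe(); R=np.array(s["tool_rot"]); p=np.array(s["position"]); print(s["time_s"],p,R.round(3).tolist(),s["grip_width"],s["gripper_force"],s["q"])
for n in ["wrist","top","side"]:
    im=imaging.get_image(n); exec(open("b.py").read().split("for n in")[0].split("\n",2)[2]); W=cloud(im); px=im["pixels"].astype(int); wood=px[...,0]-px[...,2]>50
    L=(W-p)@R   # tool coords
    m=(L[...,0]>-.17)&(L[...,0]<.08)&(abs(L[...,1])<.025)&(L[...,2]>-.05)&(L[...,2]<.03)&wood
    Q=L[m]; print(n,len(Q))
    if len(Q)>50:
        t=(Q[:,0]<-.04); c=Q[t].mean(0); n_=np.linalg.svd(Q[t]-c,full_matrices=False)[2]; print(" handle mean",c,"long",n_[0],"normal",n_[2],"x range",Q[:,0].min(),Q[:,0].max())
    for r in models.tip_of(n,"knife_eyelet")[:4]:
        q=at_d(im,r["at"])
        if q is not None: print("  eyelet",round(r["confidence"],2),np.round(r["at"]),q,"tool",(q-p)@R)
E
python3 k.py
```

```text
15.8333 [0.6317 0.0793 0.0737] [[0.063, 0.998, -0.001], [0.998, -0.063, 0.001], [0.001, -0.001, -1.0]] 0.026817095537859808 49.09646987915039 [-3.5049 38.4151 72.1699  0.0617 69.4634  0.0787]
wrist 1793
 handle mean [-0.0406  0.0109 -0.022 ] long [ 0.0614 -0.9911 -0.1181] normal [-0.8983 -0.1064  0.4264] x range -0.041331915086996865 0.0485511807114672
top 330
 handle mean [-0.1036 -0.0023 -0.0251] long [-0.9999 -0.0133 -0.005 ] normal [-0.0034 -0.1126  0.9936] x range -0.15202309963536279 -0.05565095892148993
  eyelet 0.9 [341. 195.] [ 0.6142 -0.061   0.0976] tool [-0.1411 -0.0087 -0.0241]
  eyelet 0.76 [486. 384.] [ 0.1791 -0.3953  0.011 ] tool [-0.5021 -0.4218  0.0625]
  eyelet 0.59 [304. 191.] [0.6243 0.0251 0.1005] tool [-0.0545 -0.0041 -0.0269]
  eyelet 0.16 [436. 234.] [ 0.4692 -0.2335  0.3288] tool [-0.3221 -0.1427 -0.2553]
side 339
 handle mean [-0.1147 -0.0027 -0.0264] long [ 0.998  -0.0632  0.006 ] normal [-0.0067 -0.0105  0.9999] x range -0.1596346935894885 0.04540212644113148
  eyelet 0.92 [252. 236.] [ 0.626  -0.0711  0.0994] tool [-0.1504  0.0037 -0.0259]
  eyelet 0.82 [163. 302.] [0.7877 0.1134 0.0111] tool [0.0438 0.1536 0.0625]
  eyelet 0.73 [441. 211.] [ 0.1783 -0.4032  0.0117] tool [-0.5101 -0.4221  0.0618]
```

The knife is gripped level; the eyelet is at tool (-0.143, 0, -0.026). Now I refine the document camera's frame and compute the target.

```bash
cat > v.py <<'E'
from h import *
np.set_printoptions(precision=4,suppress=True)
exec(open("b.py").read().split("for n in")[0].split("\n",2)[2])
for n in ["top","side"]:
    W=np.load(n+"W.npy")
    m=box(W,.53,.76,.23,.47,.013,.024).astype(np.uint8); m=cv2.morphologyEx(m,cv2.MORPH_OPEN,np.ones((3,3)))
    k,l,st,_=cv2.connectedComponentsWithStats(m); i=1+np.argmax(st[1:,4]); rect(W[l==i],n+" base")
    m=box(W,.55,.72,.2,.45,.332,.36); P=W[m][:,:2].astype(np.float32); d=cv2.fitLine(P,cv2.DIST_HUBER,0,.01,.01).ravel(); print("arm line",len(P),d,np.degrees(np.arctan2(d[1],d[0])))
    m=box(W,.5,.62,.17,.3,.27,.36); P=W[m]; c=P.mean(0); print("head",len(P),c,P.min(0),P.max(0))
yaw=np.radians(59.5); V=np.array([np.cos(yaw),np.sin(yaw),0]); 
o=np.array([.634,.339,0]); lens=o-.115*V+[0,0,.3]; cz=.5*V+[0,0,.866]; vp=lens-.1*cz
cy=np.array([-V[1],V[0],0]); R=np.stack([cy,np.cross(-cz,cy),-cz],1)
print("vp",vp,"R",R.round(3).tolist()); print("TCP target",vp-R@np.array([-.143,-.001,-.026]))
s=env.observe(); from scipy.spatial.transform import Rotation as Ro
Rn=np.array(s["tool_rot"]); print("rotvec tool",np.degrees(Ro.from_matrix(Rn.T@R).as_rotvec()))
Rz=np.stack([cy,np.cross([0,0,-1],cy),[0,0,-1]],1); print("yaw first",np.degrees(Ro.from_matrix(Rn.T@Rz).as_rotvec()),"then",np.degrees(Ro.from_matrix(Rz.T@R).as_rotvec()))
E
python3 v.py
```

```text
top base 893 c [622.  367.4] size [146.5  77. ] ang 59.4 [[552.0, 324.0], [618.0, 285.0], [692.0, 411.0], [626.0, 450.0]]
arm line 1379 [0.508  0.8614 0.6136 0.3032] 59.471207
head 1065 [0.5821 0.2535 0.3343] [0.5466 0.2114 0.2897] [0.6196 0.2997 0.3493]
side base 4276 c [640.1 344.1] size [169.9 130.4] ang 59.3 [[541.0, 304.0], [653.0, 238.0], [740.0, 384.0], [627.0, 450.0]]
arm line 1896 [0.5074 0.8617 0.6198 0.316 ] 59.51033
head 1524 [0.5812 0.2645 0.33  ] [0.5473 0.2146 0.2881] [0.6189 0.2999 0.3489]
vp [0.5503 0.1968 0.2134] R [[-0.862, 0.44, -0.254], [0.508, 0.746, -0.431], [0.0, -0.5, -0.866]]
TCP target [0.4209 0.259  0.1904]
rotvec tool [ 26.8372 -16.5749 -61.844 ]
yaw first [ -0.0156  -0.0033 -63.3607] then [30.0007 -0.     -0.    ]
```

>>> jog_arm --plan "0 0 0 0 -1 -2 255;0 0 0 1 -2.6 -1.5 255;0 0 0 1 -2.6 -1.5 255;0 0 0 1 -2.6 -1.5 255;0 0 0 1 -2.6 -1.5 255;0 0 0 1 -2.6 -1.5 255;0 0 0 1 -2.6 -1.5 255;0 0 0 1 -2.6 -1 255;0 0 0 1 -2 0 255;0 0 0 0 0 0 255"

```text
time_s: 16.97
position: [0.4231, 0.17, 0.1948]
tool_rot: [[0.065, 0.998, 0.0], [0.998, -0.065, 0.001], [0.001, 0.0, -1.0]]
ft_force: [0.5, -0.4, 0.4]
grip_width: 0.0266
gripper_force: 49.3
```

>>> jog_arm --plan "0 0 -7 0 0 0 255;0 0 -7 0 0 0 255;0 0 -7 0 0 0 255;0 0 -7 0 0 0 255;0 0 -7 0 0 0 255;0 0 -7 0 0 0 255;0 0 -7 0 0 0 255;0 0 -7 0 0 0 255;0 0 -7 0 0 0 255;0 0 -0.4 0 0 0 255"

```text
time_s: 17.8
position: [0.4266, 0.1684, 0.1938]
tool_rot: [[-0.864, 0.503, -0.0], [0.503, 0.864, -0.0], [0.0, -0.0, -1.0]]
ft_force: [-0.1, 1.2, -0.6]
grip_width: 0.0267
gripper_force: 49.3
```

>>> jog_arm --plan "6 0 0 0 0 0 255;6 0 0 0 0 0 255;6 0 0 0 0 0 255;6 0 0 0 0 0 255;6 0 0 0 0 0 255;0 0 0 0 0 0 255;0 0 0 0 0 0 255"

```text
time_s: 18.38
position: [0.4264, 0.1694, 0.193]
tool_rot: [[-0.862, 0.44, -0.253], [0.507, 0.747, -0.43], [0.0, -0.499, -0.867]]
ft_force: [0.2, 0.3, -0.9]
grip_width: 0.0267
gripper_force: 49.4
```

```bash
sed -i 's/o=np.array(\[.634,.339,0\])/o=np.array([.637,.342,0])/' v.py
cat >> v.py <<'E'
t=vp-R@np.array([-.143,-.001,-.026]); print("target",t,"shift in tool cm",Rn.T@(t-s["position"])*100,s["position"],s["q"],s["time_s"])
E
python3 v.py | tail -5
```

```text
vp [0.5533 0.1998 0.2134] R [[-0.862, 0.44, -0.254], [0.508, 0.746, -0.431], [0.0, -0.5, -0.866]]
TCP target [0.4239 0.262  0.1904]
rotvec tool [0.072  0.0018 0.0193]
yaw first [-29.9287  -0.0033   0.0193] then [30.0007 -0.     -0.    ]
target [0.4239 0.262  0.1904] shift in tool cm [ 4.9165  6.9332 -3.693 ] [0.4264 0.1694 0.193 ] [ 17.682   26.8924  78.6059 -19.5963  97.2797 -40.3913] 18.3833
```

>>> jog_arm --plan "0 0 0 0.6 0.9 -0.5 255;0 0 0 0.7 1 -0.5 255;0 0 0 0.7 1 -0.5 255;0 0 0 0.7 1 -0.5 255;0 0 0 0.7 1 -0.5 255;0 0 0 0.7 1 -0.5 255;0 0 0 0.5 0.7 -0.5 255;0 0 0 0.3 0.3 -0.2 255;0 0 0 0 0 0 255;0 0 0 0 0 0 255"

```text
time_s: 19.22
position: [0.4233, 0.2614, 0.1914]
tool_rot: [[-0.863, 0.438, -0.253], [0.506, 0.747, -0.431], [-0.0, -0.5, -0.866]]
ft_force: [0.5, -0.6, -0.1]
grip_width: 0.0266
gripper_force: 49.4
```

```bash
cat > e.py <<'E'
from h import *
np.set_printoptions(precision=4,suppress=True)
exec(open("b.py").read().split("for n in")[0].split("\n",2)[2])
s=env.observe(); R=np.array(s["tool_rot"]); p=np.array(s["position"]); print(s["time_s"],p,s["ft_force"],s["grip_width"],s["gripper_force"])
yaw=np.radians(59.5); V=np.array([np.cos(yaw),np.sin(yaw),0]); cz=.5*V+[0,0,.866]; cy=np.array([-V[1],V[0],0]); cx=np.cross(cy,cz); C=np.stack([cx,cy,cz],1)
lens=np.array([.637,.342,.3])-.115*V
print("eyelet nominal in cam",(p+R@[-.143,-.001,-.026]-lens)@C)
for n in ["side","top"]:
    im=imaging.get_image(n); W=cloud(im); px=im["pixels"].astype(int); wood=px[...,0]-px[...,2]>50
    L=(W-p)@R
    m=(L[...,0]>-.18)&(L[...,0]<.08)&(abs(L[...,1])<.03)&(L[...,2]>-.05)&(L[...,2]<.03)&wood; Q=L[m]; print(n,len(Q))
    t=Q[:,0]<-.06
    if t.sum()>30: nn=np.linalg.svd(Q[t]-Q[t].mean(0),full_matrices=False)[2]; print("handle",Q[t].mean(0),"long",nn[0],"normal",nn[2],"xmin",Q[:,0].min())
    D=(W-lens)@C; k=(abs(D[...,0]-.008)<.06)&(abs(D[...,1])<.05)&(D[...,2]>-.03)&(D[...,2]<.07)&~wood; K=D[k]; print("head in cam frame: 2-98%",len(K),np.percentile(K,[2,50,98],axis=0).tolist())
    for r in models.tip_of(n,"knife_eyelet")[:3]:
        q=at_d(im,r["at"]); print("  eyelet",round(r["confidence"],2),np.round(r["at"]),None if q is None else (q-lens)@C)
    if n=="side": save("s9",im["pixels"][150:450,80:480],2)
E
python3 e.py
```

```text
19.2167 [0.4233 0.2614 0.1914] [ 0.51   -0.6216 -0.1397] 0.026648221861924143 49.3648624420166
eyelet nominal in cam [-0.0009  0.0002 -0.0993]
side 355
head in cam frame: 2-98% 238 [[-0.02946458620422062, -0.023178119973804066, 0.03153386372046422], [0.03559744828999385, 0.0030070657453774826, 0.061636990001759914], [0.06086563084834031, 0.007558666607671716, 0.06963793628609491]]
  eyelet 0.56 [160. 302.] [ 0.1447 -0.2536 -0.2516]
  eyelet 0.32 [316. 190.] [-0.3473 -0.3024 -0.5355]
top 477
handle [-0.101  -0.004  -0.0252] long [0.9999 0.0143 0.0088] normal [ 0.0077  0.0713 -0.9974] xmin -0.14802365687160585
head in cam frame: 2-98% 1122 [[-0.03397759544019122, -0.02374473477887256, 0.0070507278364973286], [-0.0056251778906273465, 0.0024386403601933285, 0.03534348882791559], [0.04501223871885939, 0.025611889273470505, 0.06683622350822917]]
  eyelet 0.98 [267. 141.] [ 0.1431 -0.2373 -0.252 ]
  eyelet 0.76 [219. 208.] [ 0.0062 -0.0001 -0.1009]
  eyelet 0.68 [486. 388.] [-0.5111  0.0263 -0.6295]
```

View pics/s9.png

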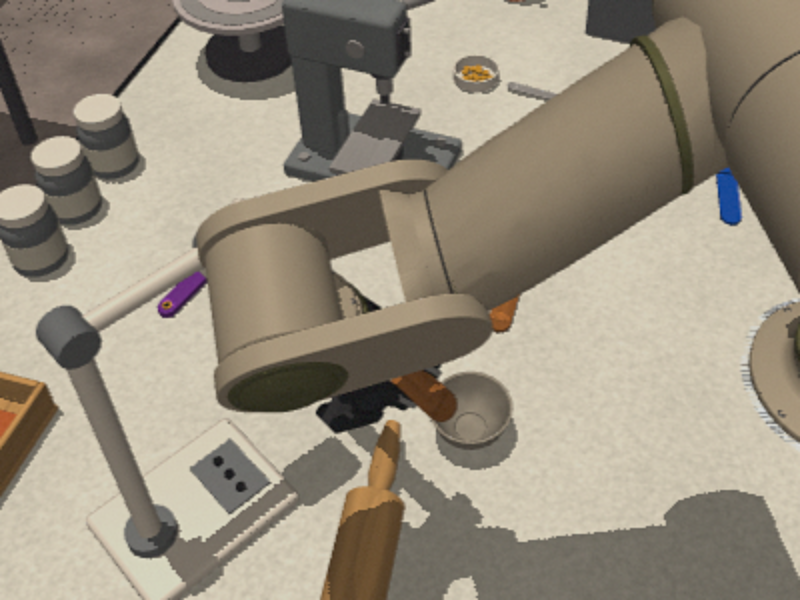

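The side view shows the knife held beside the visualiser with its blade tip at (440,400) and no contact. The top view puts the head about 5 mm further to the front than I assumed, so I shift 5 mm and settle.

>>> jog_arm --plan "0 0 0 0 -0.25 0 255;0 0 0 0 -0.25 0 255;0 0 0 0 0 0 255;0 0 0 0 0 0 255;0 0 0 0 0 0 255;0 0 0 0 0 0 255;0 0 0 0 0 0 255;0 0 0 0 0 0 255"

```text
time_s: 20.08
position: [0.4212, 0.2577, 0.1939]
tool_rot: [[-0.863, 0.438, -0.253], [0.506, 0.747, -0.431], [0.0, -0.5, -0.866]]
ft_force: [0.1, -0.9, -1.4]
grip_width: 0.0269
gripper_force: 49.4
```

```bash
python3 -c "
from rig import env,job; s=env.observe(); print(s['ft_force'],s['gripper_force'],s['qvel']); print(job.close_job())"
```

```text
[ 0.1422236  -0.85807672 -1.38210735] 49.364994764328 [-0.14278161 -0.06724751 -0.02703849 -0.04610071 -0.01593583 -0.03238501]
the job is handed in; nothing more can be done
None
```

I pulled the press lever to its stop and eased it back up at about 0.6 rad/s, then handed in with the knife held still about 10 cm below the lens and, by my measurements, the eyelet within 1 cm of the lens axis; `close_job` returned no verdict.

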